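# Seat a battery pack in the bench charger and hold down its recessed reset button

## Robot

A 6-joint arm with a two-finger parallel gripper is mounted at the origin on a cart in front of the work surface, level with it; the furniture and walls round the work are solid. World frame = base frame: x ahead of the robot, y to its left, z up, the work surface at z = 0. Lengths are in m, angles in rad, forces in N, time in s.
With the tool pointing down it reaches from about 0.3 to 0.85 m from the base axis. Payload 5.4 kg.
Tool frame: the origin (TCP) lies midway between the tips of the shut fingers; the grasp point (between the pads) lies 19 mm behind it; z points along the fingers, y is the line along which they close (so a half turn about z gives the same grasp; the last joint's range is limited). The gripper opens to 85 mm and grips with 20 to 120 N. Pads are 22 mm wide; open, the fingers measure 114 mm over their backs; the gripper's body (76 mm by 85 mm) begins 54 mm behind the grasp point. The pads swing forward as they close: fully open they stand 13 mm farther back than shut.
Start: joints at [1.05, 0.158, 1.597, -0, 1.386, -0.21], TCP at [0.176, 0.547, 0.231] pointing down, gripper open.
Joint ranges: [-2.91, 2.91], [-0.94, 2.29], [0.18, 2.7], [-1.29, 4.43], [0.17, 2.64], [-3, 3]. Speed limits (rad/s): [2.57, 2.57, 3.14, 3.14, 3.14, 3.14].

## Interface

Orientations are given as a unit quaternion [x, y, z, w].
In Python, from bench import * gives the robot as it stands.
- The arm moves only by the tool send_rows, never from a script. Its argument "plan" is a list of rows, each an object of numbers: "wx", "wy", "wz": the turn, a rotation vector about the tool's x, y, z in degrees; "x", "y", "z": the shift along the tool's x, y, z in mm; "hand": the gripper command: -1 is fully open, 1 is shut, values between are in proportion. A call has 1 to 10 rows; each row is the pose to reach, as a shift and turn from the pose commanded when the call began, along the tool's axes at that moment; what a row does not reach only later rows make up. A row lasts 1/8 s, in which the tool goes at most 62.5 mm and 10.7 degrees, less where a joint would pass 70% of its speed; a pose out of reach is approached as far as the arm can. A call with a gripper value outside its range is refused whole. The fingers move at their own pace and stop on an object; "grip_force" is the grip in N (left out, the last holds). Time passes only in rows, so rows that repeat a pose let the fingers close. It gives the time, the measured TCP pose, the force, the opening and the grip force at its end, in the units of the state.
- get_state(): the state, without advancing time (a new reading comes with each control period).
- read_camera(name): name is "scene" or "top" or "wrist"; returns a dict with "color" (400x640x3 uint8, blue, green, red), "z_map" (400x640 float32, m along the optical axis (not along the pixel's ray), 0 where there is no reading), "intrinsics" (3x3 intrinsics, pixels), "rvec" (rotation vector, rad) and "tvec" (3), from world to camera coordinates, as OpenCV has them; the wrist camera has in their place "tool_from_camera" (4x4, takes a point from camera to tool coordinates, whose origin is the TCP and whose axes are the flange's). Camera axes: x right, y down, z forward; pixel columns grow to the right and rows downward; lengths in m; the calibration is good to about 2 mm. A picture is of the moment at which its call begins: read the wrist's pose just before it.
- close_job(): hands the job in; it is judged then, once.
Trained networks look in a picture, given as the dict that the camera call returned (one of the last four; its "shot" number tells which), for a name from the list of things; names that differ only in an ending like _2 or _b are one class to them, and where a whole thing is asked for, a point or a joint stands for the part that bears it (a point fixed in the world has none). Each returns a list of dicts, best first, with "confidence" (0 to 1); they miss things now and then, are a little off and sometimes report something else, mostly with a low value. They report only what shows in the picture. A call takes as long as a camera call. They do not tell look-alikes from the thing itself.
- outline_of(label, picture): "mask" (400x640 bool, what is visible of it) and "rect" ([left, top, right, bottom] in pixels, round what is visible of it).
The state is a dict: "clock": time; "joints": joint angles; "joint_vel": joint speeds; "joint_efforts": joint torques, N m; "position": TCP position; "ee_rot": TCP orientation; "wrist_force": force on the tool from outside, world axes, zero at the start; "moment": the same for the moment, N m; "finger_gap": opening from 0.0 (shut) to 1.0 (fully open); "gripper_force": force on a finger pad.
Only numpy, scipy, OpenCV 4.12 (cv2) and the standard library are available. Lean on these libraries where they do the work, as an engineer would, in place of code of your own. Each camera call takes 0.05 s, during which the arm holds its last target. There are 200 camera calls.

## Task

Lay the battery pack flat in the charger's bay, with its plug sticking out through the notched end, and let go of it. Then take the screwdriver out of its wooden block, put its blade down through the round hole in the top of the charger and hold the recessed reset button fully down with it: finish while still gripping the screwdriver and holding the button down.

Things in the scene. Friction and masses are not known exactly. Their poses are not given: they have to be found in the camera images.
- charger: Grey bench charger fixed to the bench. Base plate 100 (x) x 240 (y) mm, 8 mm thick; origin on the bench surface, base plate from y = -130 to +110 mm. Its +y part (y = 34 to 106 mm, full width) is a box-shaped pod whose top is 55 mm above the bench, with a display and the round reset hole; on the -y part lies the battery bay. z is up.
- bay (a point): Centre of the bay's floor, 8 mm above the bench, at y = -40 mm in the charger's frame, axes as the charger's. The bay is an upright-walled compartment 42 mm wide (x) and 78 mm long (y) inside, walls 12 mm high and 6 mm thick; the two long sides are open over the middle 48 mm, for fingers. The end towards the pod (+y) is closed; the other end (-y) has a 30 mm wide notch in its middle for the pack's plug and leads.
- pack: Red battery pack, loose, lying flat on the bench, about 0.12 kg: a block 34 (x) x 70 (y) x 22 (z) mm with two thin stiff leads and a plug at its -y end, 110 mm long over all. Origin on the underside at the middle of the overall length; the block reaches from y = -15 to +55 mm, the leads and plug from -15 to -55 mm, the plug 16 mm wide and 8 to 16 mm above the underside.
- pack_mid (a point): Centre of the pack's block, 11 mm above its underside; axes as the pack's.
- pack_plug (a point): Middle of the pack's plug, 68 mm from the centre of the block, in the pack's -y direction.
- tool_block: Wooden block fixed to the bench, 56 (x) x 76 (y) x 70 (z) mm, origin under its centre. The screwdriver stands in its 8 mm through hole at y = -14 mm; a 6 mm hole at y = +18 mm is empty.
- driver: Yellow-handled screwdriver, 205 mm long, 85 g, standing upright in the wooden block, blade down on the bench, leaning up to about 2 degrees. The shaft is 6 mm thick and 100 mm long, ending in a flat blade 6 x 2 mm; the handle is about 27 mm thick and 94 mm long, so it spans heights of about 111 to 205 mm above the bench. Origin beside the axis (13.5 mm off it), halfway along; its +y axis points along the tool from blade to handle.
- driver_handle (a point): Point on the screwdriver's axis in the handle, 175 mm above the blade's end and 30 mm below the top of the handle: a good place to grip. Axes as the screwdriver's.
- driver_tip (a point): End of the screwdriver's blade, on its axis.
- well (a point): Centre of the mouth of the round reset hole in the pod's top, 55 mm above the bench, at x = +18, y = +70 mm in the charger's frame. The hole is 16 mm in diameter and vertical.
- button_top (a point): Centre of the top of the steel reset button, 13 mm in diameter, inside the hole and 25 mm below its mouth when not pressed; moves with the button.
- reset_button (a joint): Travel of the reset button in m: 0 up, 0.006 fully down at its stop. It springs back; it takes about 2.5 N to start and 5.5 N to hold fully down.
Things that resemble listed ones, but are neither listed nor needed, are in the scene too. What is shaped like the pack but grey or white is not meant.

How it is judged:
By the outcome, as a careful person would: the job done as asked, in the order asked, and still so for the second after the job is handed in, while the arm keeps its last pose, push and grip.
It also fails if it takes over 53 s, if anything falls off the work surface, if the arm or the gripper's body presses on something with over 40 N, if the wrist force passes 120 N, or if a joint passes its speed limit or range.

## Working session

There is one attempt and no reset: what is moved stays moved. The work goes in short steps, Python scripts to look and compute and a tool call to move; the robot and the scene stay as the last step left them, time stands still between calls to the robot, and variables do not carry over. Pictures are saved under pics/ and viewed, at most 10 in all, crops included, and the job is handed in when it is done.

Besides the shell and the picture viewer there is one more tool, called as name(argument=value, ...) on one line, values as JSON. send_rows: Moves the arm, as the interface text tells. Its arguments: {"type":"object","properties":{"plan":{"type":"array","items":{"type":"object","properties":{"wx":{"type":"number"},"wy":{"type":"number"},"wz":{"type":"number"},"x":{"type":"number"},"y":{"type":"number"},"z":{"type":"number"},"hand":{"type":"number"}}}},"grip_force":{"type":"number"}},"required":["plan"]}

```bash
mkdir -p pics; ls; cat > h.py <<'E'
from bench import *
import numpy as np, cv2
from scipy.spatial.transform import Rotation as R
def cam(n):
    s=get_state(); p=read_camera(n)
    if n=="wrist":
        T=np.eye(4);T[:3,:3]=R.from_quat(s["ee_rot"]).as_matrix();T[:3,3]=s["position"]
        p["W"]=T@np.array(p["tool_from_camera"])
    else:
        Rm=cv2.Rodrigues(np.array(p["rvec"],float))[0];T=np.eye(4);T[:3,:3]=Rm;T[:3,3]=np.ravel(p["tvec"]);p["W"]=np.linalg.inv(T)
    return p
def cloud(p):
    K=np.array(p["intrinsics"]);z=p["z_map"];v,u=np.mgrid[:400,:640]
    P=np.stack([(u-K[0,2])/K[0,0]*z,(v-K[1,2])/K[1,1]*z,z],-1)
    Q=P@p["W"][:3,:3].T+p["W"][:3,3];Q[z<=0]=np.nan;return Q
def info(p,label,n=3):
    Q=cloud(p)
    for d in outline_of(label,p)[:n]:
        q=Q[d["mask"]];q=q[~np.isnan(q[:,0])]
        c=p["color"][d["mask"]].mean(0)
        print(label,round(d["confidence"],2),np.round(d["rect"]),len(q),"med",np.round(np.median(q,0),3) if len(q) else None,"z95",np.round(np.percentile(q[:,2],95),3) if len(q) else None,"bgr",c.round())
E
python3 - <<'E'
from h import *
print(get_state())
for n in ("scene","top"):
    p=cam(n);cv2.imwrite(f"pics/{n}0.png",p["color"])
    print(n,p["W"].round(3).tolist(),np.array(p["intrinsics"]).round(1).tolist())
    for l in ("charger","pack","tool_block","driver"): info(p,l)
E
```

```text
pics
{'clock': 0.0, 'joints': array([ 1.04992852e+00,  1.59076369e-01,  1.59823673e+00, -1.85564230e-05,
        1.38619455e+00, -2.10097868e-01]), 'joint_vel': array([-0.00065829,  0.00087079,  0.00010388, -0.00094966,  0.00132823,
        0.00241292]), 'joint_efforts': array([ 1.14608611e-04, -3.96022582e+01, -3.31420398e+01, -3.29223831e-04,
        8.87550734e-03, -6.40304066e-06]), 'position': array([0.17554811, 0.54691443, 0.2302993 ]), 'ee_rot': array([ 1.54758679e-01,  9.87951838e-01, -8.97516248e-04, -3.33693656e-04]), 'wrist_force': array([-0.2274728 ,  0.46041315,  0.00247583]), 'moment': array([ 0.01830472, -0.00952151, -0.01055064]), 'gripper_force': 0.0, 'finger_gap': 0.9997743505735172}
scene [[0.868, -0.368, 0.334, 0.089], [-0.496, -0.627, 0.6, -0.735], [-0.012, -0.686, -0.727, 1.001], [0.0, 0.0, 0.0, 1.0]] [[408.8, 0.0, 322.7], [0.0, 408.8, 198.2], [0.0, 0.0, 1.0]]
charger 0.83 [301. 178. 373. 241.] 2049 med [0.547 0.019 0.009] z95 0.055 bgr [119. 119. 118.]
pack 0.88 [312. 306. 350. 328.] 479 med [ 0.339 -0.293  0.02 ] z95 0.024 bgr [150. 165. 176.]
pack 0.62 [362. 
[... 407 characters left out ...]
0.104, 0.023, -0.048], [-0.001, -0.199, -0.98, 1.283], [0.0, 0.0, 0.0, 1.0]] [[368.6, 0.0, 315.6], [0.0, 368.6, 205.0], [0.0, 0.0, 1.0]]
charger 0.66 [277. 171. 347. 204.] 1910 med [0.551 0.014 0.011] z95 0.058 bgr [86. 89. 93.]
pack 0.72 [414. 212. 445. 225.] 223 med [ 0.482 -0.406  0.022] z95 0.027 bgr [103. 110. 123.]
pack 0.65 [380. 198. 410. 216.] 252 med [ 0.503 -0.278  0.022] z95 0.027 bgr [ 66.  92. 192.]
pack 0.62 [378. 243. 410. 266.] 202 med [ 0.337 -0.284  0.023] z95 0.027 bgr [112. 128. 141.]
tool_block 0.75 [197. 184. 222. 209.] 447 med [0.461 0.34  0.068] z95 0.073 bgr [ 63. 125. 168.]
driver 0.42 [198. 180. 211. 191.] 138 med [0.471 0.333 0.175] z95 0.205 bgr [  9. 118. 165.]
```

```bash
python3 - <<'E'
import cv2,numpy as np
a=cv2.imread("pics/scene0.png")[100:360,230:450];b=cv2.imread("pics/top0.png")[140:290,170:470]
a=cv2.resize(a,None,fx=2.2,fy=2.2,interpolation=2);b=cv2.resize(b,None,fx=1.0,fy=1.0)
c=np.zeros((572,790,3),np.uint8);c[:a.shape[0],:a.shape[1]]=a;c[:150,488:788]=b
d=cv2.resize(cv2.imread("pics/scene0.png")[270:305,355:410],None,fx=5,fy=5,interpolation=2);c[200:200+d.shape[0],488:488+d.shape[1]]=d
cv2.imwrite("pics/c1.png",c)
E
```

```text
(no output)
```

View pics/c1.png

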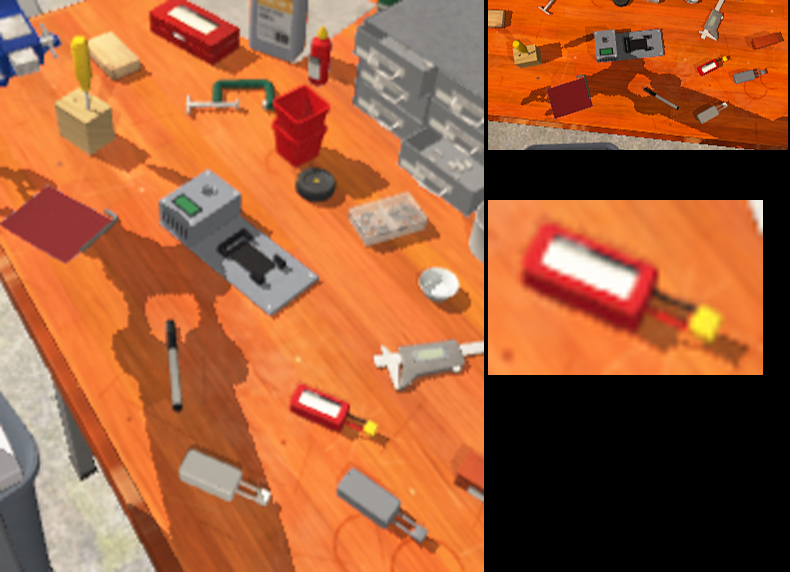

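Three pack-shaped things are in the scene view: white/grey at (331,317), red at (382,287), grey at (401,330). The crop shows the (382,287) one is red with the yellow plug towards the lower right, so that is the pack. The charger is at (337,210), with the pod to the left, and the yellow screwdriver stands in the block at (266,135).

```bash
cat >> h.py <<'E'
def rel(pos,yaw=None,Rt=None):
    """shift mm / rotvec deg in current tool axes to world target; yaw = heading of tool y axis, tool down"""
    s=get_state();R0=R.from_quat(s["ee_rot"]).as_matrix()
    if Rt is None and yaw is not None: Rt=down(yaw)
    if Rt is None: Rt=R0
    return (R0.T@(np.array(pos)-s["position"])*1000).round(1), np.rad2deg(R.from_matrix(R0.T@Rt).as_rotvec()).round(1)
def down(yaw):
    y=np.array([np.cos(yaw),np.sin(yaw),0]);z=np.array([0,0,-1.]);return np.stack([np.cross(y,z),y,z],1)
def rect(pts):
    (c,wh,a)=cv2.minAreaRect((pts[:,:2]*1000).astype(np.float32));return np.round(c,1),np.round(wh,1),round(a,1)
def packpose(p):
    Q=cloud(p);hsv=cv2.cvtColor(p["color"],cv2.COLOR_BGR2HSV)
    for d in outline_of("pack",p):
        m=d["mask"]
        if (((hsv[...,0]<6)|(hsv[...,0]>174))&(hsv[...,1]>170))[m].mean()<.3: continue
        q=Q[m];ok=~np.isnan(q[:,0]);q=q[ok];top=q[(q[:,2]>np.nanpercentile(q[:,2],90)-.005)]
        yel=m&(hsv[...,0]>22)&(hsv[...,0]<36)&(hsv[...,1]>150);y=Q[yel]
        print("pack top rect",rect(top),"z",np.median(top[:,2]).round(4),"n",len(top),"plug",np.nanmedian(y,0).round(4),yel.sum())
def chargerpose(p):
    Q=cloud(p);d=outline_of("charger",p)[0];q=Q[d["mask"]];q=q[~np.isnan(q[:,0])]
    pod=q[(q[:,2]>.048)&(q[:,2]<.065)];print("charger conf",d["confidence"],"pod",rect(pod),"z",np.median(pod[:,2]).round(4),len(pod))
    b=q[q[:,2]<.03];print("base",rect(b),"all",rect(q))
E
python3 - <<'E'
from h import *
for n in ("scene","top"):
    p=cam(n);packpose(p);chargerpose(p)
print(rel([.5,-.28,.25]),rel([.53,.03,.3]))
E
```

```text
pack top rect (array([ 512.7, -295.6]), array([ 35. , 109.1]), 31.4) z 0.0207 n 258 plug [ 0.5407 -0.3339  0.0144] 22
charger conf 0.84 pod (array([535. ,  84.9]), array([101.2,  76.3]), 14.2) z 0.0535 505
base (array([555.5,   5.2]), array([108.8, 238.3]), 12.8) all (array([555.3,   6. ]), array([108.8, 240. ]), 12.8)
pack top rect (array([ 502.2, -276.4]), array([31. , 69.3]), 30.5) z 0.0237 n 125 plug [ 0.5394 -0.3325  0.0164] 9
charger conf 0.56 pod (array([537.3,  86.1]), array([102. ,  72.2]), 12.1) z 0.0553 582
base (array([559.3,  11. ]), array([123.5, 247.4]), 9.4) all (array([559.3,  11. ]), array([123.5, 247.4]), 9.4)
(array([-561.7, -688.7,  -18.7]), array([0., 0., 0.])) (array([-495.4, -384.4,  -68.7]), array([0., 0., 0.]))
```

send_rows(plan=[{"x": -49, "y": -38, "z": -30, "wz": 6}, {"x": -98, "y": -76, "z": -70, "wz": 16}, {"x": -147, "y": -114, "z": -80, "wz": 26}, {"x": -196, "y": -152, "z": -80, "wz": 36}, {"x": -245, "y": -190, "z": -80, "wz": 46}, {"x": -294, "y": -228, "z": -80, "wz": 56}, {"x": -343, "y": -266, "z": -80, "wz": 59}, {"x": -392, "y": -304, "z": -80, "wz": 59}, {"x": -441, "y": -342, "z": -80, "wz": 59}, {"x": -490, "y": -380, "z": -80, "wz": 59, "hand": -1}])

```text
$.plan[0]: bad value
```

```bash
python3 - <<'E'
from h import *
s=get_state();print(s["clock"],s["position"],s["joints"].round(2))
p=cam("wrist");print(np.array(p["tool_from_camera"]).round(3).tolist(),np.array(p["intrinsics"])[0])
cv2.imwrite("pics/w1.png",p["color"]);chargerpose(p);info(p,"reset_button");np.savez("w1.npz",z=p["z_map"],c=p["color"],W=p["W"],K=p["intrinsics"])
print(rel([.502,-.277,.2],np.deg2rad(31)))
E
```

```text
0.8 [0.1758625  0.5474578  0.23133372] [ 1.05  0.16  1.6   0.    1.39 -0.21]
[[-0.001, -0.945, -0.326, 0.083], [1.0, -0.001, 0.001, 0.001], [-0.001, -0.326, 0.945, -0.143], [0.0, 0.0, 0.0, 1.0]] [349.72215853   0.         316.54131098]Traceback (most recent call last):
  File "<stdin>", line 4, in <module>
  File "h.py", line 41, in chargerpose
    Q=cloud(p);d=outline_of("charger",p)[0];q=Q[d["mask"]];q=q[~np.isnan(q[:,0])]
                 ~~~~~~~~~~~~~~~~~~~~~~~^^^
IndexError: list index out of range
```

View pics/w1.png

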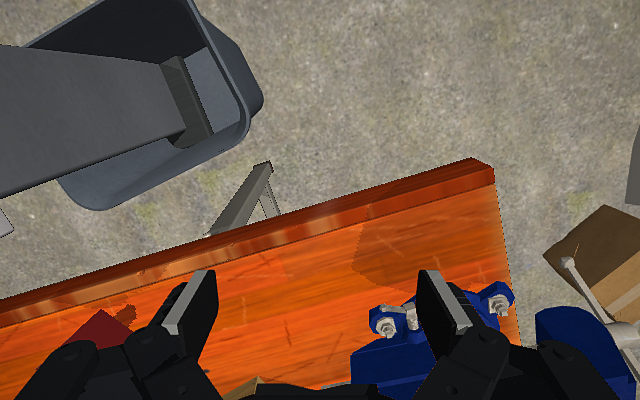

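The call was refused, apparently because every row needs all the fields. I'll resend it complete.

send_rows(plan=[{"x": -49, "y": -38, "z": -30, "wx": 0, "wy": 0, "wz": 6, "hand": -1}, {"x": -98, "y": -76, "z": -70, "wx": 0, "wy": 0, "wz": 16, "hand": -1}, {"x": -147, "y": -114, "z": -80, "wx": 0, "wy": 0, "wz": 26, "hand": -1}, {"x": -196, "y": -152, "z": -80, "wx": 0, "wy": 0, "wz": 36, "hand": -1}, {"x": -245, "y": -190, "z": -80, "wx": 0, "wy": 0, "wz": 46, "hand": -1}, {"x": -294, "y": -228, "z": -80, "wx": 0, "wy": 0, "wz": 56, "hand": -1}, {"x": -343, "y": -266, "z": -80, "wx": 0, "wy": 0, "wz": 59, "hand": -1}, {"x": -392, "y": -304, "z": -80, "wx": 0, "wy": 0, "wz": 59, "hand": -1}, {"x": -441, "y": -342, "z": -80, "wx": 0, "wy": 0, "wz": 59, "hand": -1}, {"x": -490, "y": -380, "z": -80, "wx": 0, "wy": 0, "wz": 59, "hand": -1}])

```text
clock: 2.15
position: [0.5198, 0.0446, 0.3116]
ee_rot: [0.621, 0.784, 0.0, 0.0]
wrist_force: [0.2, -0.5, 0.2]
finger_gap: 0.997
gripper_force: 0.0
```

```bash
python3 - <<'E'
from h import *
s=get_state();print(s["clock"],s["position"],s["joints"].round(2))
p=cam("wrist")
cv2.imwrite("pics/w2.png",p["color"]);np.savez("w2.npz",z=p["z_map"],c=p["color"],W=p["W"],K=p["intrinsics"])
print(rel([.502,-.277,.2],np.deg2rad(31)))
info(p,"reset_button");chargerpose(p)
E
```

```text
2.15 [0.51978813 0.04456668 0.31158874] [-0.15 -0.02  1.63  0.    1.53 -0.38]
(array([-302.1,  -90.5,  112.2]), array([  0. ,   0.3, -18.1]))
reset_button 0.62 [352. 121. 359. 127.] 73 med [0.558 0.09  0.03 ] z95 0.032 bgr [67. 70. 83.]
charger conf 0.64 pod (array([540.6,  86.7]), array([100.1,  72.3]), 12.3) z 0.0555 5642
base (array([564.1,   8. ]), array([110.9, 244.2]), 12.5) all (array([563.2,   7.7]), array([111. , 244.3]), 12.1)
```

View pics/w2.png

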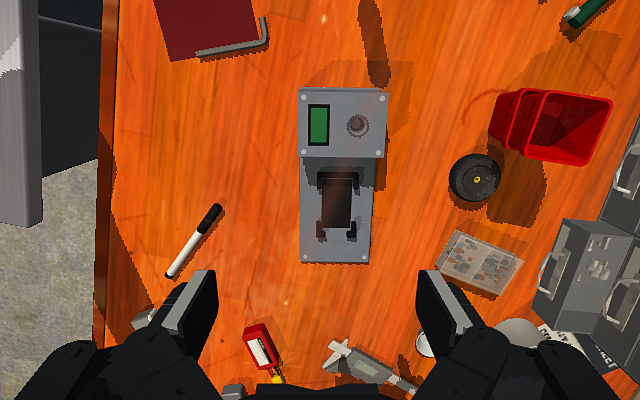

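The wrist view shows the charger with the pod on top (300–385, 88–157), the reset hole at (357,125) and the bay at (337,200) with its notch downward. The pack's red block is at (258,345).

send_rows(plan=[{"x": -50, "y": -15, "z": 10, "wx": 0, "wy": 0, "wz": -3, "hand": -1}, {"x": -105, "y": -32, "z": 25, "wx": 0, "wy": 0, "wz": -8, "hand": -1}, {"x": -160, "y": -48, "z": 45, "wx": 0, "wy": 0, "wz": -13, "hand": -1}, {"x": -215, "y": -64, "z": 65, "wx": 0, "wy": 0, "wz": -18, "hand": -1}, {"x": -265, "y": -80, "z": 85, "wx": 0, "wy": 0, "wz": -18, "hand": -1}, {"x": -302, "y": -90, "z": 112, "wx": 0, "wy": 0, "wz": -18, "hand": -1}, {"x": -302, "y": -90, "z": 112, "wx": 0, "wy": 0, "wz": -18, "hand": -1}])

```text
clock: 3.18
position: [0.4987, -0.268, 0.1968]
ee_rot: [0.492, 0.871, 0.0, -0.002]
wrist_force: [-1.1, -0.0, -0.7]
finger_gap: 1.004
gripper_force: 0.0
```

```bash
python3 - <<'E'
from h import *
s=get_state();print(s["clock"],s["position"],s["joints"].round(2))
p=cam("wrist");packpose(p)
Q=cloud(p);hsv=cv2.cvtColor(p["color"],cv2.COLOR_BGR2HSV)
m=((hsv[...,0]<5)|(hsv[...,0]>174)|(hsv[...,1]<60))&(abs(Q[...,2]-.022)<.006)&(np.hypot(Q[...,0]-.502,Q[...,1]+.277)<.06)
print(rect(Q[m]),m.sum(),np.median(Q[m],0))
print(s["ee_rot"])
cv2.imwrite("pics/w3.png",p["color"])
E
```

```text
3.175 [ 0.49870759 -0.26804405  0.19683883] [-0.71  0.17  1.66  0.    1.32 -1.25]
pack top rect (array([ 516.9, -291.3]), array([ 34. , 106.6]), 32.9) z 0.0225 n 2498 plug [ 0.543  -0.332   0.0167] 192
(array([ 506.9, -276. ]), array([33.8, 70.3]), 32.9) 2309 [ 0.50436108 -0.27288976  0.02245675]
[ 4.91857118e-01  8.70672559e-01  4.81918136e-04 -2.37465844e-03]
```

View pics/w3.png

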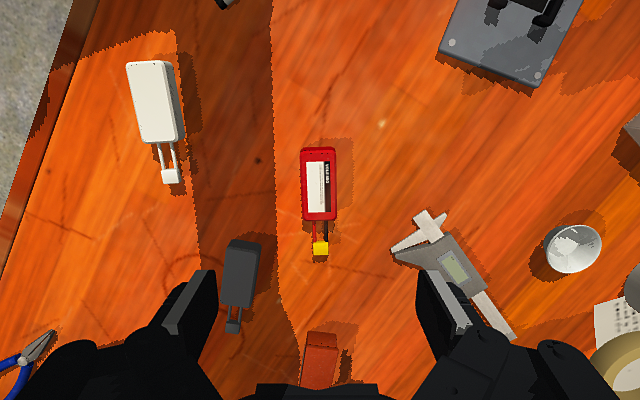

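The wrist view shows the red pack's block at (318,184) with the yellow plug below it at (320,249). The fingers' descent lanes on both sides are clear.

```bash
python3 - <<'E'
from h import *
s=get_state();print(s["clock"],s["position"],s["joint_vel"].round(3))
print(rel([.5069,-.276,.06],np.deg2rad(32.9)),rel([.5069,-.276,.003],np.deg2rad(32.9)))
E
```

```text
3.275 [ 0.50037744 -0.26681075  0.19955081] [ 0.018 -0.023 -0.011 -0.    -0.003 -0.001]
(array([-11.3,   0.7, 139.5]), array([ 0. , -0. , -1.7])) (array([-11.4,   0.7, 196.5]), array([ 0. , -0. , -1.7]))
```

send_rows(plan=[{"x": -5, "y": 0, "z": 50, "wx": 0, "wy": 0, "wz": -1.7, "hand": -0.3}, {"x": -11, "y": 0.7, "z": 90, "wx": 0, "wy": 0, "wz": -1.7, "hand": -0.3}, {"x": -11, "y": 0.7, "z": 100, "wx": 0, "wy": 0, "wz": -1.7, "hand": -0.3}, {"x": -11, "y": 0.7, "z": 100, "wx": 0, "wy": 0, "wz": -1.7, "hand": -0.3}])

```text
clock: 3.78
position: [0.5071, -0.2763, 0.1005]
ee_rot: [0.477, 0.879, 0.0, 0.0]
wrist_force: [0.1, -0.4, 0.6]
finger_gap: 0.649
gripper_force: 0.0
```

```bash
python3 - <<'E'
from h import *
for i in range(2):
    s=get_state();p=cam("wrist");print(s["clock"],s["position"],s["finger_gap"])
    Q=cloud(p);hsv=cv2.cvtColor(p["color"],cv2.COLOR_BGR2HSV)
    m=((hsv[...,0]<5)|(hsv[...,0]>174)|(hsv[...,1]<60))&(abs(Q[...,2]-.022)<.006)&(np.hypot(Q[...,0]-.504,Q[...,1]+.275)<.045)
    print(rect(Q[m]),m.sum(),np.median(Q[m],0))
print(rel([.5069,-.276,.003],np.deg2rad(32.9)))
cv2.imwrite("pics/w4.png",p["color"])
E
```

```text
3.775 [ 0.50714978 -0.27631608  0.10046119] 0.6489241264451863
(array([ 506.8, -275.9]), array([33.9, 70.3]), 32.7) 4467 [ 0.50396173 -0.27317587  0.02245756]
3.825 [ 0.50766929 -0.27704773  0.10143469] 0.6546957705616742
(array([ 506.9, -276.2]), array([33.9, 70.8]), 32.8) 4430 [ 0.50390311 -0.27299974  0.02246814]
(array([ 2.2, -0.1, 98.8]), array([0.1, 0.2, 0. ]))
```

send_rows(plan=[{"x": 0, "y": 0, "z": 50, "wx": 0, "wy": 0, "wz": 0, "hand": -0.3}, {"x": 0.5, "y": 0, "z": 90, "wx": 0, "wy": 0, "wz": 0, "hand": -0.3}, {"x": 0.5, "y": 0, "z": 98, "wx": 0, "wy": 0, "wz": 0, "hand": -0.3}, {"x": 0.5, "y": 0, "z": 98, "wx": 0, "wy": 0, "wz": 0, "hand": 1}, {"x": 0.5, "y": 0, "z": 98, "wx": 0, "wy": 0, "wz": 0, "hand": 1}, {"x": 0.5, "y": 0, "z": 98, "wx": 0, "wy": 0, "wz": 0, "hand": 1}, {"x": 0.5, "y": 0, "z": 98, "wx": 0, "wy": 0, "wz": 0, "hand": 1}], grip_force=40)

```text
clock: 4.75
position: [0.5077, -0.278, 0.0037]
ee_rot: [0.478, 0.878, -0.0, 0.002]
wrist_force: [0.1, -0.1, 6.8]
finger_gap: 0.385
gripper_force: 41.2
```

```bash
python3 - <<'E'
from h import *
s=get_state();print(s["clock"],s["position"],s["finger_gap"],s["gripper_force"],s["wrist_force"])
print(rel([.564,-.0208,.12],np.deg2rad(12.3)))
E
```

```text
4.75 [ 0.50773232 -0.27796748  0.00366651] 0.3845799454660883 41.16545855998993 [ 0.09816837 -0.10168583  6.76412728]
(array([ 184.9,  187.1, -116.8]), array([ 0.1,  0.2, 20.6]))
```

send_rows(plan=[{"x": 0, "y": 0, "z": -30, "wx": 0, "wy": 0, "wz": 0, "hand": 1}, {"x": 10, "y": 10, "z": -80, "wx": 0, "wy": 0, "wz": 2, "hand": 1}, {"x": 45, "y": 45, "z": -110, "wx": 0, "wy": 0, "wz": 8, "hand": 1}, {"x": 80, "y": 81, "z": -117, "wx": 0, "wy": 0, "wz": 14, "hand": 1}, {"x": 120, "y": 121, "z": -117, "wx": 0, "wy": 0, "wz": 20, "hand": 1}, {"x": 155, "y": 157, "z": -117, "wx": 0, "wy": 0, "wz": 20.6, "hand": 1}, {"x": 178, "y": 180, "z": -117, "wx": 0, "wy": 0, "wz": 20.6, "hand": 1}, {"x": 183, "y": 187, "z": -117, "wx": 0, "wy": 0, "wz": 20.6, "hand": 1}, {"x": 183, "y": 187, "z": -117, "wx": 0, "wy": 0, "wz": 20.6, "hand": 1}])

```text
clock: 5.88
position: [0.5639, -0.0218, 0.1185]
ee_rot: [0.627, 0.779, -0.0, 0.0]
wrist_force: [1.0, -0.5, -1.7]
finger_gap: 0.388
gripper_force: 40.3
```

```bash
python3 - <<'E'
from h import *
s=get_state();print(s["clock"],s["position"],s["finger_gap"],s["wrist_force"])
p=cam("wrist");chargerpose(p);info(p,"reset_button")
Q=cloud(p);hsv=cv2.cvtColor(p["color"],cv2.COLOR_BGR2HSV)
pos=s["position"]
m=((hsv[...,0]<5)|(hsv[...,0]>174))&(hsv[...,1]>120)&(abs(Q[...,2]-(pos[2]+.019))<.012)&(np.hypot(Q[...,0]-pos[0],Q[...,1]-pos[1])<.06)
print("pack",rect(Q[m]),m.sum(),np.median(Q[m],0))
cv2.imwrite("pics/w5.png",p["color"])
print(rel([.5644,-.0228,.06],np.deg2rad(12.3)))
E
```

```text
5.875 [ 0.56393111 -0.02176873  0.11850522] 0.38800517092862724 [ 0.95255214 -0.52904366 -1.66602007]
charger conf 0.62 pod (array([542.9,  75.4]), array([100.5,  48.9]), 12.3) z 0.0555 17303
base (array([557.7,  11.2]), array([128.1, 186.5]), 13.2) all (array([557.7,  11.2]), array([128.1, 186.5]), 13.2)
reset_button 0.63 [334.  23. 355.  43.] 336 med [0.558 0.091 0.03 ] z95 0.032 bgr [73. 74. 76.]
pack (array([567.6, -32.2]), array([34.1, 97.3]), 12.5) 6977 [ 0.56258857 -0.00455961  0.13681626]
(array([-0.1,  0.7, 58.3]), array([-0. ,  0. , -0.1]))
```

View pics/w5.png

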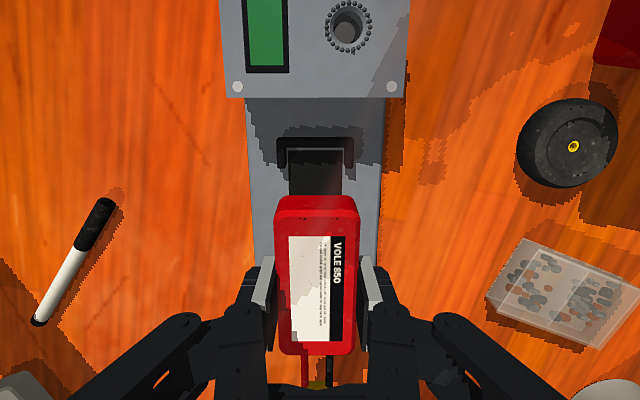

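The pack hangs level between the fingers (block 275–360 × 195–355), over the bay and offset from it only by parallax. The bay's end wall is at (315,148) and the reset hole at (347,27).

```bash
python3 - <<'E'
from h import *
s=get_state();p=cam("wrist");print(s["position"])
Q=cloud(p);hsv=cv2.cvtColor(p["color"],cv2.COLOR_BGR2HSV);a=np.deg2rad(12.3)
ex=np.array([np.cos(a),np.sin(a)]);ey=np.array([-np.sin(a),np.cos(a)]);o=np.array([.5555,.0183])
X=(Q[...,:2]-o)@ex*1000;Y=(Q[...,:2]-o)@ey*1000;Z=Q[...,2]*1000
pc=lambda v:np.percentile(v,[.5,2,50,98,99.5]).round(1)
red=((hsv[...,0]<5)|(hsv[...,0]>174)|(hsv[...,1]<60))&(Z>130)&(Z<142)&(abs(X)<25)&(Y>-90)&(Y<10)
v,u=np.nonzero(red);k=(u>270)&(u<365)&(v>190);print("pack X",pc(X[red][k]),"Y",pc(Y[red][k]))
A=np.c_[X[red][k],Y[red][k],np.ones(k.sum())];print("tilt plane",np.linalg.lstsq(A,Z[red][k],rcond=None)[0])
pod=(abs(Z-55)<2)&(abs(X)<60)&(Y>20);print("pod X",pc(X[pod]),"Y",pc(Y[pod]))
w=(abs(Z-20)<3)&(abs(X)<30)&(Y<15);print("wall",w.sum(),"X",pc(X[w]),"Y",pc(Y[w]))
b=(abs(Z-8)<2.5)&(abs(X)<60)&(abs(Y-20)<12);print("base X",pc(X[b]))
E
```

```text
[ 0.56371192 -0.02280575  0.11834968]
pack X [-16.4 -15.8   0.   16.9  18.4] Y [-72.4 -71.  -33.1  -4.9  -4.6]
tilt plane [-2.86766666e-03 -1.23748531e-02  1.36525504e+02]
pod X [-49.7 -48.4  -0.5  48.   49.4] Y [34.2 34.9 57.6 81.  81.6]
wall 1056 X [-26.8 -26.5  -0.2  26.2  26.7] Y [-15.2 -14.4   1.1   5.1   5.2]
base X [-49.  -47.3  -0.2  47.2  48.8]
```

send_rows(plan=[{"x": 0, "y": 0, "z": 45, "wx": 0, "wy": 0, "wz": 0, "hand": 1}, {"x": 0, "y": 0, "z": 78, "wx": 0, "wy": 0, "wz": 0, "hand": 1}, {"x": 0, "y": 0, "z": 90, "wx": 0, "wy": 0, "wz": 0, "hand": 1}, {"x": 0, "y": 0, "z": 98, "wx": 0, "wy": 0, "wz": 0, "hand": 1}, {"x": 0, "y": 0, "z": 103, "wx": 0, "wy": 0, "wz": 0, "hand": 1}, {"x": 0, "y": 0, "z": 106, "wx": 0, "wy": 0, "wz": 0, "hand": 1}, {"x": 0, "y": 0, "z": 106, "wx": 0, "wy": 0, "wz": 0, "hand": 1}])

```text
clock: 6.95
position: [0.5641, -0.0215, 0.0127]
ee_rot: [0.627, 0.779, 0.0, 0.0]
wrist_force: [0.2, -0.3, -2.0]
finger_gap: 0.39
gripper_force: 40.2
```

send_rows(plan=[{"x": 0, "y": 0, "z": 1, "wx": 0, "wy": 0, "wz": 0, "hand": 1}, {"x": 0, "y": 0, "z": 1, "wx": 0, "wy": 0, "wz": 0, "hand": -0.15}, {"x": 0, "y": 0, "z": 1, "wx": 0, "wy": 0, "wz": 0, "hand": -0.15}, {"x": 0, "y": 0, "z": 1, "wx": 0, "wy": 0, "wz": 0, "hand": -0.15}, {"x": 0, "y": 0, "z": -12, "wx": 0, "wy": 0, "wz": 0, "hand": -0.15}, {"x": 0, "y": 0, "z": -60, "wx": 0, "wy": 0, "wz": 0, "hand": -0.15}, {"x": 0, "y": 0, "z": -120, "wx": 0, "wy": 0, "wz": 0, "hand": -0.15}, {"x": 0, "y": 0, "z": -180, "wx": 0, "wy": 0, "wz": 0, "hand": -0.15}, {"x": 0, "y": 0, "z": -230, "wx": 0, "wy": 0, "wz": 0, "hand": -0.5}, {"x": 0, "y": 0, "z": -230, "wx": 0, "wy": 0, "wz": 0, "hand": -0.5}])

```text
clock: 8.2
position: [0.5667, -0.0222, 0.2492]
ee_rot: [0.627, 0.779, 0.002, 0.005]
wrist_force: [0.8, -1.0, -0.2]
finger_gap: 0.749
gripper_force: 0.0
```

```bash
python3 - <<'E'
from h import *
s=get_state();p=cam("wrist");print(s["clock"],s["position"],s["finger_gap"],s["wrist_force"])
Q=cloud(p);hsv=cv2.cvtColor(p["color"],cv2.COLOR_BGR2HSV);a=np.deg2rad(12.3)
ex=np.array([np.cos(a),np.sin(a)]);ey=np.array([-np.sin(a),np.cos(a)]);o=np.array([.5555,.0183])
X=(Q[...,:2]-o)@ex*1000;Y=(Q[...,:2]-o)@ey*1000;Z=Q[...,2]*1000
pc=lambda v:np.percentile(v,[.5,2,50,98,99.5]).round(1)
r=(Z>25)&(Z<35)&(abs(X)<25)&(Y>-90)&(Y<10);print("pack X",pc(X[r]),"Y",pc(Y[r]),"Z",pc(Z[r]))
A=np.c_[X[r],Y[r],np.ones(r.sum())];print(np.linalg.lstsq(A,Z[r],rcond=None)[0])
pod=(abs(Z-55)<2)&(abs(X)<60)&(Y>20);print("pod X",pc(X[pod]),"Y",pc(Y[pod]),pc(Z[pod]))
h=(abs(X-18)<11)&(abs(Y-70)<11)&(Z<50);hh=(Z<33)&h;print("hole",pc(X[hh]),pc(Y[hh]),pc(Z[hh]))
cv2.imwrite("pics/w6.png",p["color"])
t=cam("top");info(t,"driver");info(t,"tool_block");q=cam("scene");info(q,"driver")
print(rel([.43,.30,.30],0))
E
```

```text
8.2 [ 0.56674571 -0.02217565  0.24916936] 0.7485188846068275 [ 0.7500798  -1.00969408 -0.1807712 ]
pack X [-15.2 -14.7   1.5  17.6  18.4] Y [-73.  -71.4 -36.1  -4.2  -3.5] Z [26.7 27.8 30.5 32.1 32.6]
[-3.65558420e-04 -4.11748557e-03  3.02024808e+01]
pod X [-49.6 -48.2   0.3  48.2  49.5] Y [ 34.4  35.3  72.2 104.8 105.6] [53.4 53.7 55.4 56.9 57. ]
hole [11.1 11.8 18.3 25.9 26. ] [63.9 64.6 71.  78.  78.1] [10.4 11.2 29.8 32.  32.6]
driver 0.71 [195. 181. 204. 190.] 106 med [0.469 0.334 0.193] z95 0.206 bgr [  0. 103. 143.]
tool_block 0.74 [196. 185. 226. 208.] 489 med [0.462 0.34  0.068] z95 0.074 bgr [ 60. 120. 164.]
driver 0.51 [263. 117. 271. 146.] 179 med [0.469 0.331 0.164] z95 0.203 bgr [ 38. 137. 176.]
(array([342.3, -61.6, -58.8]), array([-0.2, -0.1, 12.3]))
```

View pics/w6.png

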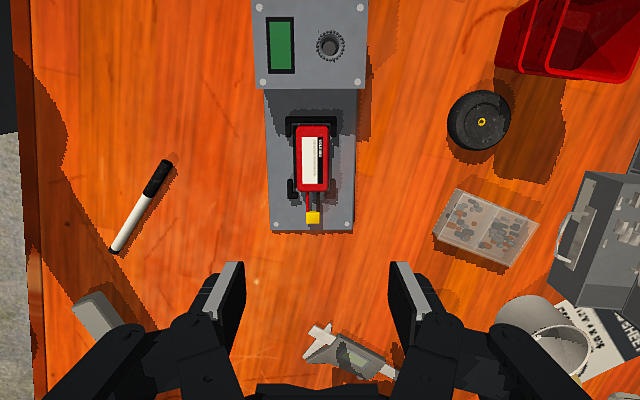

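The pack lies flat in the bay (block at (312,158)) with its yellow plug at (314,217), at the notched end. Next is the screwdriver.

send_rows(plan=[{"x": 40, "y": -2, "z": -20, "wx": 0, "wy": 0, "wz": 0, "hand": -1}, {"x": 98, "y": -5, "z": -40, "wx": 0, "wy": 0, "wz": 0, "hand": -1}, {"x": 156, "y": -8, "z": -50, "wx": 0, "wy": 0, "wz": 0, "hand": -1}, {"x": 214, "y": -11, "z": -50, "wx": 0, "wy": 0, "wz": 0, "hand": -1}, {"x": 272, "y": -14, "z": -50, "wx": 0, "wy": 0, "wz": 0, "hand": -1}, {"x": 325, "y": -17, "z": -50, "wx": 0, "wy": 0, "wz": 0, "hand": -1}, {"x": 355, "y": -19, "z": -50, "wx": 0, "wy": 0, "wz": 0, "hand": -1}, {"x": 366, "y": -19, "z": -50, "wx": 0, "wy": 0, "wz": 0, "hand": -1}, {"x": 366, "y": -19, "z": -50, "wx": 0, "wy": 0, "wz": 0, "hand": -1}, {"x": 366, "y": -19, "z": -50, "wx": 0, "wy": 0, "wz": 0, "hand": -1}])

```text
clock: 9.75
position: [0.4678, 0.3309, 0.292]
ee_rot: [0.628, 0.778, -0.0, 0.0]
wrist_force: [-0.2, 0.4, 0.5]
finger_gap: 1.005
gripper_force: 0.0
```

```bash
cat >> h.py <<'E'
def driver(p,c0=(.47,.332),rad=.05):
    Q=cloud(p);hsv=cv2.cvtColor(p["color"],cv2.COLOR_BGR2HSV)
    m=(hsv[...,0]>18)&(hsv[...,0]<34)&(hsv[...,1]>150)&(np.hypot(Q[...,0]-c0[0],Q[...,1]-c0[1])<rad)&(Q[...,2]>.1)
    return m,Q[m]
def cyl(q,n):
    from scipy.optimize import least_squares
    print("n",len(q),q.min(0).round(4),q.max(0).round(4))
    # axis point at z0 + slope, known radius on side points
    z0=np.median(q[:,2])
    f=lambda v:(np.hypot(q[:,0]-v[0]-v[2]*(q[:,2]-z0),q[:,1]-v[1]-v[3]*(q[:,2]-z0))-v[4])
    r=least_squares(f,[q[:,0].mean(),q[:,1].mean(),0,0,.0135],loss="soft_l1",f_scale=.001)
    print("cyl",r.x.round(4),"z0",z0.round(4),"cost",r.cost);return r.x,z0
E
python3 - <<'E'
from h import *
s=get_state();p=cam("wrist");print(s["clock"],s["position"],s["joints"].round(2))
m,q=driver(p);print(m.sum());t=q[q[:,2]>.2];print("top",rect(t),t.mean(0).round(4),len(t))
for lo in np.arange(.11,.205,.01):
    k=q[(q[:,2]>=lo)&(q[:,2]<lo+.01)];print(lo.round(2),len(k),k.mean(0).round(4) if len(k) else '')
sd=q[(q[:,2]>.125)&(q[:,2]<.185)]
if len(sd)>50: cyl(sd,0)
Q=cloud(p);b=(abs(Q[...,2]-.07)<.004)&(np.hypot(Q[...,0]-.462,Q[...,1]-.34)<.07);print("block top",rect(Q[b]),b.sum())
cv2.imwrite("pics/w7.png",p["color"])
for n in ("scene","top"):
    p=cam(n);m,q=driver(p);print(n,m.sum())
    for lo in (.11,.13,.15,.17,.19):
        k=q[(q[:,2]>=lo)&(q[:,2]<lo+.02)];print(lo,len(k),k.mean(0).round(4) if len(k) else '')
E
```

```text
9.75 [0.46781982 0.33088003 0.29202739] [ 0.41  0.12  1.52 -0.    1.5   0.19]
1497
top (array([475.8, 342. ]), array([22.5, 22.8]), 12.0) [0.4753 0.3428 0.2037] 800
0.11 0 
0.12 0 
0.13 34 [0.4713 0.3504 0.1373]
0.14 81 [0.4722 0.3505 0.145 ]
0.15 87 [0.4722 0.3503 0.1551]
0.16 77 [0.473  0.3506 0.1641]
0.17 66 [0.4727 0.3515 0.1748]
0.18 77 [0.472  0.3517 0.1849]
0.19 275 [0.4736 0.3471 0.1974]
0.2 800 [0.4753 0.3428 0.2037]
n 381 [0.4632 0.338  0.1346] [0.4858 0.3542 0.1847]
cyl [ 0.476   0.3411 -0.003   0.0013  0.0126] z0 0.1587 cost 1.661761231375187e-05
block top (array([473.2, 352.3]), array([56. , 76.4]), 17.2) 3250
scene 156
0.11 13 [0.4696 0.3316 0.121 ]
0.13 28 [0.4696 0.3293 0.1407]
0.15 38 [0.4685 0.3308 0.1595]
0.17 36 [0.4696 0.3302 0.1814]
0.19 41 [0.4701 0.3345 0.1993]
top 113
0.11 5 [0.4684 0.3349 0.1166]
0.13 18 [0.4676 0.3327 0.1429]
0.15 16 [0.4681 0.3317 0.1586]
0.17 16 [0.4662 0.332  0.1793]
0.19 58 [0.4698 0.3383 0.2013]
```

View pics/w7.png

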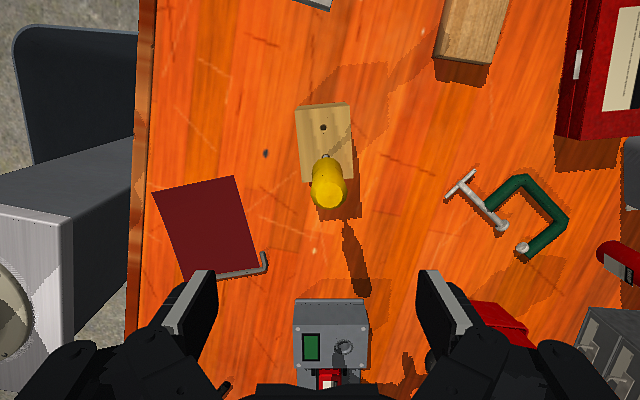

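The wrist view shows the yellow handle at (327,185), upright in its block (295–352, 103–182), and the space round it is free.

```bash
python3 - <<'E'
from h import *
print(get_state()["position"],rel([.476,.3415,.156],np.deg2rad(12.3)))
E
```

```text
[0.46781491 0.33109421 0.29232693] (array([  8.5,  10.2, 136.3]), array([ 0. ,  0. , -0.1]))
```

send_rows(plan=[{"x": 8.5, "y": 10, "z": 30, "wx": 0, "wy": 0, "wz": 0, "hand": -0.5}, {"x": 8.5, "y": 10, "z": 60, "wx": 0, "wy": 0, "wz": 0, "hand": -0.5}, {"x": 8.5, "y": 10, "z": 100, "wx": 0, "wy": 0, "wz": 0, "hand": -0.4}, {"x": 8.5, "y": 10, "z": 130, "wx": 0, "wy": 0, "wz": 0, "hand": -0.4}, {"x": 8.5, "y": 10, "z": 136, "wx": 0, "wy": 0, "wz": 0, "hand": -0.4}, {"x": 8.5, "y": 10, "z": 136, "wx": 0, "wy": 0, "wz": 0, "hand": 0.1}, {"x": 8.5, "y": 10, "z": 136, "wx": 0, "wy": 0, "wz": 0, "hand": 1}, {"x": 8.5, "y": 10, "z": 136, "wx": 0, "wy": 0, "wz": 0, "hand": 1}, {"x": 8.5, "y": 10, "z": 136, "wx": 0, "wy": 0, "wz": 0, "hand": 1}, {"x": 8.5, "y": 10, "z": 136, "wx": 0, "wy": 0, "wz": 0, "hand": 1}], grip_force=70)

```text
clock: 11.15
position: [0.4762, 0.3429, 0.1582]
ee_rot: [0.627, 0.779, 0.001, 0.001]
wrist_force: [-2.0, -1.5, 6.2]
finger_gap: 0.289
gripper_force: 68.5
```

send_rows(plan=[{"x": 0, "y": 0, "z": -15, "wx": 0, "wy": 0, "wz": 0, "hand": 1}, {"x": 0, "y": 0, "z": -40, "wx": 0, "wy": 0, "wz": 0, "hand": 1}, {"x": 0, "y": 0, "z": -70, "wx": 0, "wy": 0, "wz": 0, "hand": 1}, {"x": 0, "y": 0, "z": -100, "wx": 0, "wy": 0, "wz": 0, "hand": 1}, {"x": 0, "y": 0, "z": -120, "wx": 0, "wy": 0, "wz": 0, "hand": 1}, {"x": 0, "y": 0, "z": -120, "wx": 0, "wy": 0, "wz": 0, "hand": 1}, {"x": 0, "y": 0, "z": -120, "wx": 0, "wy": 0, "wz": 0, "hand": 1}])

```text
clock: 12.02
position: [0.4748, 0.3423, 0.2754]
ee_rot: [0.627, 0.779, -0.001, -0.0]
wrist_force: [0.3, -0.2, -1.2]
finger_gap: 0.29
gripper_force: 69.0
```

```bash
python3 - <<'E'
from h import *
s=get_state();p=cam("wrist");print(s["clock"],s["position"],s["finger_gap"],s["wrist_force"])
np.savez("w8.npz",z=p["z_map"],c=p["color"],K=p["intrinsics"],TC=p["tool_from_camera"],W=p["W"])
C=np.linalg.inv(np.array(p["tool_from_camera"]));K=np.array(p["intrinsics"])
for z in (.026,.056,.106,.156):
    c=C[:3,:3]@[0,0,z]+C[:3,3];print(z,(K@c/c[2])[:2].round(1),c[2].round(4))
cv2.imwrite("pics/w8.png",cv2.resize(p["color"][100:350,220:420],None,fx=2.4,fy=2.4,interpolation=2))
for n in ("scene","top"):
    q=cam(n);info(q,"driver")
print(rel([.5582,.0905,.3]))
E
```

```text
12.025 [0.47484425 0.34231462 0.27540754] 0.29037746894564104 [ 0.31955348 -0.24001993 -1.15575044]
0.026 [314.  246.4] 0.187
0.056 [314.3 224.6] 0.2154
0.106 [314.6 198.6] 0.2627
0.156 [314.8 180.6] 0.31
driver 0.74 [260.  86. 268. 139.] 183 med [0.47  0.33  0.273] z95 0.318 bgr [ 37. 130. 169.]
driver 0.51 [185. 170. 199. 188.] 92 med [0.473 0.33  0.283] z95 0.32 bgr [  4.  85. 125.]
(array([-263.8,   27.7,  -24.6]), array([0., 0., 0.]))
```

View pics/w8.png

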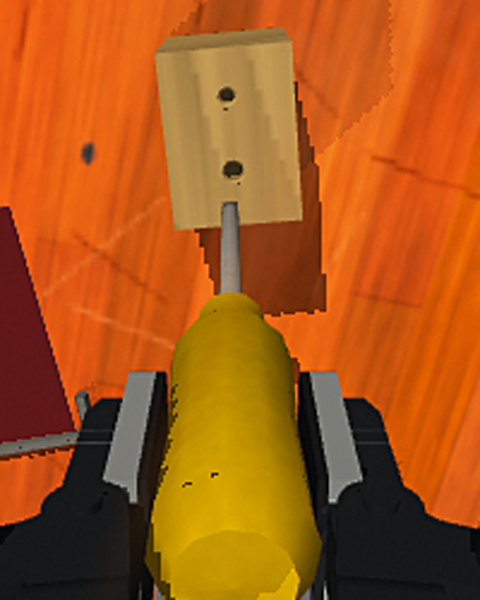

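The shaft comes down from the handle and ends at crop (230,202), about pixel (316,184) in the full picture. That is near the tool's axis, so the tool is held almost straight.

```bash
python3 - <<'E'
import numpy as np
d=np.load("w8.npz");z=d["z"];K=d["K"];TC=d["TC"]
v,u=np.mgrid[:400,:640];P=np.stack([(u-K[0,2])/K[0,0]*z,(v-K[1,2])/K[1,1]*z,z],-1)@TC[:3,:3].T+TC[:3,3]
P*=1000
for r in range(180,226,3):
    row=[c for c in range(308,324) if 20<P[r,c,2]<175 and abs(P[r,c,0])<25]
    if row: print(r,row[0],row[-1],P[r,row].mean(0).round(1),"minmaxY",P[r,row,1].min().round(1),P[r,row,1].max().round(1))
h=(abs(P[...,0]+0)<25)&(abs(P[...,1])<25)&(P[...,2]>-30)&(P[...,2]<40)&(d["c"][...,0]<60)&(d["c"][...,1]>90)
print("handle Y",[ (lo,np.percentile(P[h&(abs(P[...,2]-lo)<5)][:,1],[2,98]).round(1).tolist(), np.percentile(P[h&(abs(P[...,2]-lo)<5)][:,0],[98]).round(1)) for lo in (-20,-5,10,20,30)])
E
```

```text
186 313 318 [ -1.4   0.6 143.8] minmaxY -1.5 2.8
189 312 318 [ -1.5   0.2 135.5] minmaxY -2.4 2.7
192 312 318 [ -1.3   0.2 126.6] minmaxY -2.3 2.7
195 312 319 [ -1.4   0.7 119.2] minmaxY -2.1 3.5
198 312 319 [ -1.2   0.7 111.2] minmaxY -2.0 3.4
201 312 319 [ -0.9   0.7 103.1] minmaxY -2.0 3.3
204 312 319 [-1.   0.7 96.6] minmaxY -1.9 3.3
207 312 319 [-0.6  0.7 89.3] minmaxY -1.8 3.2
210 312 319 [-0.5  0.7 83. ] minmaxY -1.7 3.1
213 312 319 [-0.5  0.7 77.1] minmaxY -1.7 3.1
216 312 320 [-0.6  1.1 72. ] minmaxY -1.6 3.8
219 312 320 [-0.6  1.1 66.6] minmaxY -1.5 3.7
222 312 320 [ 5.6  1.1 46.5] minmaxY -1.3 3.4
225 308 323 [ 5.1  0.8 43.2] minmaxY -3.6 5.1
handle Y [(-20, [-9.3, 11.4], array([11.5])), (-5, [-9.2, 9.7], array([10.9])), (10, [-10.4, 9.0], array([11.2])), (20, [-10.8, 8.6], array([11.3])), (30, [-4.9, 5.1], array([9.8]))]
```

send_rows(plan=[{"x": -35, "y": 4, "z": 0, "wx": 0, "wy": 0, "wz": 0, "hand": 1}, {"x": -80, "y": 9, "z": 0, "wx": 0, "wy": 0, "wz": 0, "hand": 1}, {"x": -130, "y": 14, "z": 0, "wx": 0, "wy": 0, "wz": 0, "hand": 1}, {"x": -180, "y": 19, "z": 0, "wx": 0, "wy": 0, "wz": 0, "hand": 1}, {"x": -220, "y": 23, "z": 5, "wx": 0, "wy": 0, "wz": 0, "hand": 1}, {"x": -248, "y": 26, "z": 15, "wx": 0, "wy": 0, "wz": 0, "hand": 1}, {"x": -259, "y": 27, "z": 30, "wx": 0, "wy": 0, "wz": 0, "hand": 1}, {"x": -259, "y": 27, "z": 35, "wx": 0, "wy": 0, "wz": 0, "hand": 1}, {"x": -259, "y": 27, "z": 35, "wx": 0, "wy": 0, "wz": 0, "hand": 1}, {"x": -259, "y": 27, "z": 35, "wx": 0, "wy": 0, "wz": 0, "hand": 1}])

```text
clock: 13.52
position: [0.5568, 0.0962, 0.2418]
ee_rot: [0.627, 0.779, 0.0, 0.0]
wrist_force: [-0.3, -0.8, -0.4]
finger_gap: 0.295
gripper_force: 69.1
```

```bash
python3 - <<'E'
from h import *
s=get_state();p=cam("wrist");print(s["clock"],s["position"],s["finger_gap"],s["wrist_force"])
W=p["W"];K=np.array(p["intrinsics"]);V=np.linalg.inv(W)
def px(P): c=V[:3,:3]@P+V[:3,3];return (K@c/c[2])[:2].round(1)
Q=cloud(p);a=np.deg2rad(12.3)
ex=np.array([np.cos(a),np.sin(a)]);ey=np.array([-np.sin(a),np.cos(a)]);o=np.array([.5555,.0183])
X=(Q[...,:2]-o)@ex*1000;Y=(Q[...,:2]-o)@ey*1000;Z=Q[...,2]*1000
pc=lambda v:np.percentile(v,[.5,2,50,98,99.5]).round(1)
pod=(abs(Z-55)<2)&(abs(X)<60)&(Y>20);print("pod X",pc(X[pod]),"Y",pc(Y[pod]))
sh=(Z>70)&(Z<140)&(np.hypot(X-18,Y-70)<15)
for lo in range(70,140,10):
    k=sh&(Z>=lo)&(Z<lo+10);print(lo,k.sum(),X[k].mean().round(1) if k.any() else '',Y[k].mean().round(1) if k.any() else '',Z[k].min().round(1) if k.any() else '')
w=np.array([*(o+.018*ex+.07*ey),.055]);t=np.array([w[0],w[1],s["position"][2]-.157])
print("well px",px(w),"tip-on-axis px",px(t))
tt=R.from_quat(s["ee_rot"]).as_matrix()@[-.004,.0005,.157]+s["position"];print("est tip",tt.round(4),px(tt),"target",w)
cv2.imwrite("pics/w9.png",cv2.resize(p["color"][60:260,220:440],None,fx=2.7,fy=2.7,interpolation=2))
E
```

```text
13.525 [0.55683084 0.09619869 0.2418284 ] 0.2954280476587132 [-0.31382007 -0.79428659 -0.4165868 ]
pod X [-49.7 -48.3  -1.6  48.   49.4] Y [ 34.3  35.5  73.7 105.  105.9]
70 0   
80 9 18.8 72.6 84.5
90 11 18.3 74.1 95.1
100 23 18.2 74.3 100.7
110 27 18.4 74.4 110.3
120 29 18.8 74.5 120.8
130 33 18.7 74.7 130.2
well px [314.9 177.8] tip-on-axis px [314.8 186.6]
est tip [0.5583 0.0924 0.0848] [315.4 184.6] target [0.55817469 0.09052774 0.055     ]
```

View pics/w9.png

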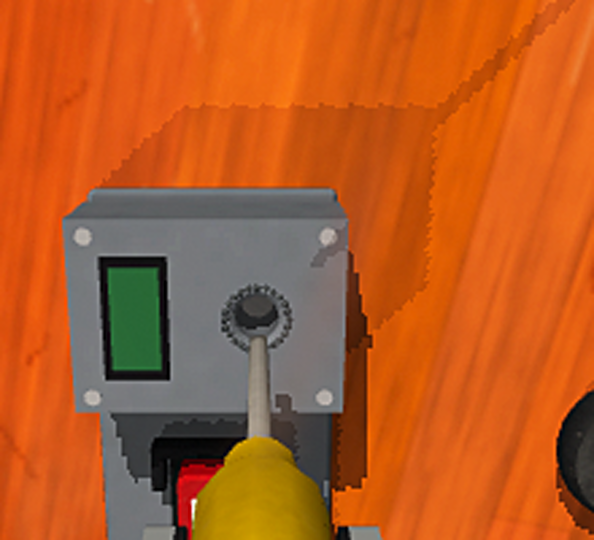

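The blade tip is at crop (258,335), about pixel (316,184). It is right above the hole, whose centre is about (315,178), and the offset is parallax plus about 1.5 mm towards +y. I'll correct that and go down.

send_rows(plan=[{"x": -1.5, "y": 0, "z": 5, "wx": 0, "wy": 0, "wz": 0, "hand": 1}, {"x": -1.5, "y": 0, "z": 20, "wx": 0, "wy": 0, "wz": 0, "hand": 1}, {"x": -1.5, "y": 0, "z": 32, "wx": 0, "wy": 0, "wz": 0, "hand": 1}, {"x": -1.5, "y": 0, "z": 42, "wx": 0, "wy": 0, "wz": 0, "hand": 1}, {"x": -1.5, "y": 0, "z": 48, "wx": 0, "wy": 0, "wz": 0, "hand": 1}, {"x": -1.5, "y": 0, "z": 50, "wx": 0, "wy": 0, "wz": 0, "hand": 1}, {"x": -1.5, "y": 0, "z": 50, "wx": 0, "wy": 0, "wz": 0, "hand": 1}])

```text
clock: 14.45
position: [0.5573, 0.0937, 0.1915]
ee_rot: [0.627, 0.779, 0.0, 0.0]
wrist_force: [-0.3, 0.1, -0.4]
finger_gap: 0.294
gripper_force: 69.1
```

send_rows(plan=[{"x": 0, "y": 0, "z": 3, "wx": 0, "wy": 0, "wz": 0, "hand": 1}, {"x": 0, "y": 0, "z": 5, "wx": 0, "wy": 0, "wz": 0, "hand": 1}, {"x": 0, "y": 0, "z": 7, "wx": 0, "wy": 0, "wz": 0, "hand": 1}, {"x": 0, "y": 0, "z": 7, "wx": 0, "wy": 0, "wz": 0, "hand": 1}, {"x": 0, "y": 0, "z": 7, "wx": 0, "wy": 0, "wz": 0, "hand": 1}])

```text
clock: 15.08
position: [0.5576, 0.0937, 0.1848]
ee_rot: [0.627, 0.779, 0.0, 0.001]
wrist_force: [1.7, -0.1, 2.6]
finger_gap: 0.29
gripper_force: 69.4
```

send_rows(plan=[{"x": 0, "y": 0, "z": 2, "wx": 0, "wy": 0, "wz": 0, "hand": 1}, {"x": 0, "y": 0, "z": 4, "wx": 0, "wy": 0, "wz": 0, "hand": 1}, {"x": 0, "y": 0, "z": 5, "wx": 0, "wy": 0, "wz": 0, "hand": 1}, {"x": 0, "y": 0, "z": 5, "wx": 0, "wy": 0, "wz": 0, "hand": 1}, {"x": 0, "y": 0, "z": 5, "wx": 0, "wy": 0, "wz": 0, "hand": 1}])

```text
clock: 15.7
position: [0.5582, 0.0937, 0.1816]
ee_rot: [0.627, 0.779, 0.001, 0.001]
wrist_force: [-2.1, -0.1, 13.2]
finger_gap: 0.293
gripper_force: 70.9
```

send_rows(plan=[{"x": 0, "y": 0, "z": 1, "wx": 0, "wy": 0, "wz": 0, "hand": 1}, {"x": 0, "y": 0, "z": 1.5, "wx": 0, "wy": 0, "wz": 0, "hand": 1}, {"x": 0, "y": 0, "z": 1.5, "wx": 0, "wy": 0, "wz": 0, "hand": 1}, {"x": 0, "y": 0, "z": 1.5, "wx": 0, "wy": 0, "wz": 0, "hand": 1}])

```text
clock: 16.2
position: [0.5585, 0.0936, 0.1813]
ee_rot: [0.627, 0.779, 0.001, 0.002]
wrist_force: [-3.2, -0.3, 18.8]
finger_gap: 0.293
gripper_force: 71.6
```

```bash
python3 - <<'E'
from h import *
p=cam("wrist");s=get_state();print(s["clock"],s["position"],s["wrist_force"],s["finger_gap"],s["gripper_force"])
Q=cloud(p);a=np.deg2rad(12.3)
ex=np.array([np.cos(a),np.sin(a)]);ey=np.array([-np.sin(a),np.cos(a)]);o=np.array([.5555,.0183])
X=(Q[...,:2]-o)@ex*1000;Y=(Q[...,:2]-o)@ey*1000;Z=Q[...,2]*1000
h=(np.hypot(X-18,Y-70)<8)&(Z<45);k=h&(Z<33)
print("in hole",h.sum(),"button-ish Z",np.percentile(Z[k],[10,50,90]).round(1) if k.any() else None,k.sum())
info(p,"reset_button")
t=cam("top");packpose(t)
v=cv2.resize(p["color"][120:330,200:460],None,fx=2.6,fy=2.6,interpolation=2);cv2.imwrite("pics/w10.png",v)
E
```

```text
16.25 [0.55851293 0.09359885 0.18130387] [-3.23894846  0.16723586 18.68848278] 0.2935128208409781 71.58902317285538
in hole 112 button-ish Z [20.5 24.7 30.5] 59
pack top rect (array([562.5, -21.7]), array([33. , 63.7]), 7.6) z 0.0313 n 134 plug [ 0.5764 -0.0842  0.025 ] 7
```

View pics/w10.png

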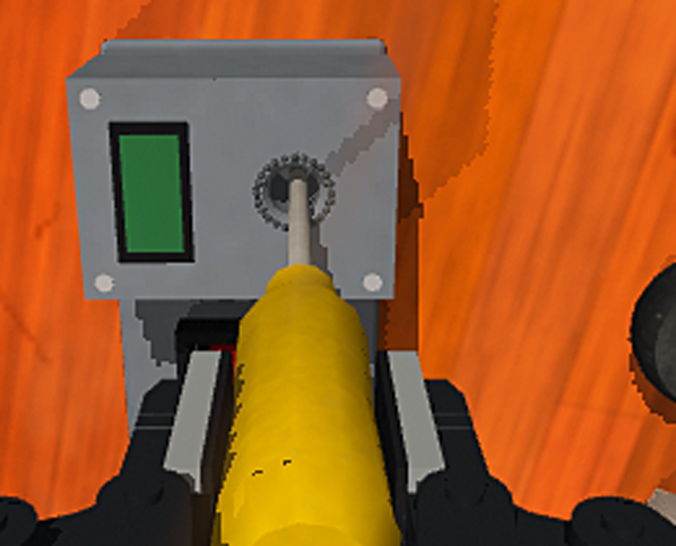

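The shaft goes down through the hole at crop (297,185). The push rose about 5 N for only 0.3 mm of travel, and the button's surface reads about 24.7 mm against 24 mm expected, so it is on its stop. The pack is still in the bay. Handing in.

```bash
python3 -c "
from bench import *
print(close_job())"
```

```text
the job is handed in; nothing more can be done
None
```

The job was handed in at about 16 s: the pack lies flat in the bay with its plug out through the notched end, and the screwdriver is still gripped and holding the reset button on its stop with about 19 N; no verdict was returned.

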